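# Charge the polishing tumbler with a scoop

### The job

Using the scoop, take green polishing chunks out of the white tray and tip at least three of the four into the tumbler's orange bowl; do not touch the chunks with the gripper, and spill none: any that you do not load stay in the tray. Once the bowl is loaded, lay the scoop back flat on its blue mat, empty, and slide the tumbler's red speed grip all the way to its end stop by the green dot. Leave the file and the steel mandrel beside the tray where they are.

Things in the scene. Friction and masses are not known exactly. Their poses are not given: they have to be found in the camera images.
- scoop: Hand scoop, 205 mm long, 140 g, on the mat. Origin: underside of the pan, mid-pan; x out of its open mouth, z up. Aluminium pan x -45 to +55, 84 mm wide, floor 3 mm (lip 2 mm), side walls 38 mm high (20 mm in front, none in the last 15 mm), back wall 47 mm. Black bar handle, parallel to the pan floor: x -150 to -55, 24 mm wide, z 41 to 63 mm.
- scoop_grip (a point): Middle of the scoop's handle bar (scoop x -100, z 52 mm); axes as the scoop.
- scoop_lip (a point): Middle of the scoop's front edge, at the underside (scoop x +55 mm).
- tray: White fixed media tray, a straight channel: 200 mm long (x), 104 mm wide, open at its -x end (mouth, towards the robot) and on top. Origin at the centre of its underside. Floor 4 mm thick; inside width 96 mm; side walls up to 36 mm, closed end wall at +x up to 56 mm above the underside, walls 4 mm thick.
- tray_back (a point): Middle of the foot of the tray's end wall, on its inner face, at floor level (tray x +96, z +4 mm); axes as the tray.
- chunk0: One of four green polishing chunks that start standing in the inner part of the tray: thick pebble-like discs with rounded-off edges 28 mm in diameter, 22 mm high, 22 g. Origin at the centre of one flat face.
- chunk1: One of four green polishing chunks that start standing in the inner part of the tray: thick pebble-like discs with rounded-off edges 28 mm in diameter, 22 mm high, 22 g. Origin at the centre of one flat face.
- chunk2: One of four green polishing chunks that start standing in the inner part of the tray: thick pebble-like discs with rounded-off edges 28 mm in diameter, 22 mm high, 22 g. Origin at the centre of one flat face.
- chunk3: One of four green polishing chunks that start standing in the inner part of the tray: thick pebble-like discs with rounded-off edges 28 mm in diameter, 22 mm high, 22 g. Origin at the centre of one flat face.
- tumbler: Fixed polishing tumbler: grey motor base 290 (x) x 200 (y) x 50 mm high, with an open round orange bowl on it centred at x = +50 mm, and the speed slide on the part of the base nearer the robot (x = -100 mm). Origin at the centre of the base's underside. It stands left or right of the tray.
- bowl_floor (a point): Centre of the inner floor of the bowl, 56 mm above the table; inside, the bowl widens from 55 mm radius at the floor to 80 mm radius from 35 mm up.
- bowl_rim (a point): Centre of the bowl's mouth, at rim height (118 mm above the table); rim 85 mm outer and 80 mm inner radius.
- speed (a joint): Travel of the speed slide in m: 0 at the white-dot end (tumbler -y), 0.08 at the end stop by the green dot (tumbler +y). Friction about 1.5 N; stays where it is left.
- speed_top (a point): Top centre of the red grip of the speed slide; moves with it. Grip 28 (tumbler x) x 20 (y) x 40 mm high; the aluminium track below is 40 x 130 x 14 mm.
- mat: Blue fixed mat, 250 (x) x 160 (y) x 3 mm, the scoop's place. Origin at the centre of its underside. It lies on the other side of the tray than the tumbler.
- file: Bystander: file with wooden handle, 175 x 20 x 20 mm, lying left of the tray. Leave alone.
- mandrel: Bystander: square stepped steel mandrel, 160 x 22 x 22 mm, lying right of the tray. Leave alone.
There are look-alikes about, which are no part of the job. What is shaped like the scoop but yellow is not meant.

How it is judged:
By the outcome, as a careful person would: the job done as asked, in the order asked, and still so for the second after the job is handed in, with the robot touching nothing.
It also fails if it takes over 72 s, if anything falls off the work surface, if the arm or the gripper's body presses on something with over 40 N, if the wrist force passes 120 N, or if a joint passes its speed limit or range.

### The arm

A 6-joint arm with a two-finger parallel gripper is mounted at the origin on the work surface. World frame = base frame: x ahead of the robot, y to its left, z up, the work surface at z = 0. Lengths are in m, angles in rad, forces in N, time in s.
With the tool pointing down it reaches from about 0.225 to 0.875 m from the base axis. Payload 3.4 kg.
Tool frame: the origin (TCP) lies on the centre line of the jaws, within the pads' length; the fingertips stand 17 mm ahead of it and the grasp point (between the pads) lies 2 mm behind it (nose_length is the distance from the TCP to the fingertips, in m); z points along the fingers, y is the line along which they close (so a half turn about z gives the same grasp; the last joint's range is limited). The gripper opens to 85 mm and grips with 20 to 120 N. Pads are 22 mm wide; open, the fingers measure 114 mm over their backs; the gripper's body (76 mm by 85 mm) begins 54 mm behind the grasp point. The pads swing forward as they close: fully open they stand 13 mm farther back than shut.
Start: joints at [-1.346, 0.276, 1.505, -0, 1.361, -0.121], TCP at [0.195, -0.541, 0.228] pointing down, gripper open.
Joint ranges: [-2.89, 2.89], [-0.75, 2.08], [0.22, 2.7], [-1.18, 4.32], [0.11, 2.71], [-2.7, 2.7]. Speed limits (rad/s): [2.57, 2.57, 3.14, 3.14, 3.14, 3.14].

### API

Orientations are given as a unit quaternion [w, x, y, z].
In Python, from rig import get_state, get_image, sign_off, find_in, place_of, nose_length gives the robot as it stands.
- The arm moves only by the tool apply_moves, never from a script. Its argument "deltas" is one flat list of numbers, 5 for each row, row after row: the finger opening in mm, from 0 to 85.4, then the shift along the tool's x, y, z in mm, then the turn about the tool's z in degrees. A call has 1 to 12 rows; each row is the pose to reach, as a shift and turn from the pose commanded when the call began, along the tool's axes at that moment; what a row does not reach only later rows make up. A row lasts 1/12 s, in which the tool goes at most 41.7 mm and 7.16 degrees, less where a joint would pass 70% of its speed; a pose out of reach is approached as far as the arm can. A call with a gripper value outside its range is refused whole. The fingers move at their own pace and stop on an object; "squeeze" is the grip in N (left out, the last holds). Time passes only in rows, so rows that repeat a pose let the fingers close. It gives the time, the measured TCP pose, the force, the opening and the grip force at its end, in the units of the state.
- get_state(): the state, without advancing time (a new reading comes with each control period).
- get_image(name): name is "side" or "top" or "wrist"; returns a dict with "frame" (400x640x3 uint8, red, green, blue), "K" (3x3 intrinsics, pixels), "k1" (the pictures are not rectified: a ray, as slopes to the right and down, at radius r is drawn at 1 + k1 r^2 times it, then the intrinsics apply), "position" and "orientation" of the camera in the world. Camera axes: x right, y down, z forward; pixel columns grow to the right and rows downward; lengths in m; the calibration is good to about 2 mm. A picture is of the moment at which its call begins. There is no depth.
- sign_off(): hands the job in; it is judged then, once.
Trained networks look in a picture, given as the dict that the camera call returned (one of the last four; its "shot" number tells which), for a name from the list of things; names that differ only in an ending like _2 or _b are one class to them, and where a whole thing is asked for, a point or a joint stands for the part that bears it (a point fixed in the world has none). Each returns a list of dicts, best first, with "score" (0 to 1); they miss things now and then, are a little off and sometimes report something else, mostly with a low value. They report only what shows in the picture. A call takes as long as a camera call. They do not tell look-alikes from the thing itself.
- find_in(query, picture): "point" ([column, row] in pixels, amid what is visible of it).
- place_of(query, picture): "point" ([column, row] in pixels: a listed point, or the origin of a listed thing).
The state is a dict: "clock": time; "qpos": joint angles; "qd": joint speeds; "effort": joint torques, N m; "position": TCP position; "ee_rot": TCP orientation; "contact_force": force on the tool from outside, world axes, zero at the start; "moment": the same for the moment, N m; "width": finger opening in m; "gripper_force": force on a finger pad.
Only numpy, scipy, OpenCV 4.12 (cv2) and the standard library are available. Lean on these libraries where they do the work, as an engineer would, in place of code of your own. Each camera call takes 0.05 s, during which the arm holds its last target. There are 200 camera calls.

## Working session

There is one attempt and no reset: what is moved stays moved. The work goes in short steps, Python scripts to look and compute and a tool call to move; the robot and the scene stay as the last step left them, time stands still between calls to the robot, and variables do not carry over. Pictures are saved under pics/ and viewed, at most 10 in all, crops included, and the job is handed in when it is done.

Besides the shell and the picture viewer there is one more tool, called after "Request:" as name(argument=value, ...) on one line, values as JSON. apply_moves: Moves the arm, as the interface text tells. Its arguments: {"type":"object","properties":{"deltas":{"type":"array"},"squeeze":{"type":"number"}},"required":["deltas"]}

```bash
mkdir -p pics; cat > h.py <<'E'
import numpy as np, cv2
from rig import *
from scipy.spatial.transform import Rotation as R
def q(o): return R.from_quat([o[1],o[2],o[3],o[0]])
def ray(p,im):
    K=np.array(im["K"]);d=np.array([im["k1"],0,0,0,0],float)
    u=cv2.undistortPoints(np.array([[p]],float),K,d)[0,0]
    return np.array(im["position"]),q(im["orientation"]).apply([u[0],u[1],1])
def atz(p,im,z):
    o,d=ray(p,im);return o+d*(z-o[2])/d[2]
def tri(rs):
    A=0;b=0
    for o,d in rs:
        d=d/np.linalg.norm(d);P=np.eye(3)-np.outer(d,d);A=A+P;b=b+P@o
    return np.linalg.solve(A,b)
def proj(X,im):
    r=q(im["orientation"]).inv()
    c=r.apply(np.array(X,float)-im["position"]);c=np.atleast_2d(c)
    s=c[:,:2]/c[:,2:];s=s*(1+im["k1"]*(s**2).sum(1,keepdims=True))
    K=np.array(im["K"]);return s@K[:2,:2].T+K[:2,2]
def save(im,n,f=None): cv2.imwrite("pics/"+n,(im["frame"] if f is None else f)[:,:,::-1])
E
python3 - <<'E'
from h import *
ims={n:get_image(n) for n in("side","top","wrist")}
for n,im in ims.items(): print(n,np.round(im["position"],3),np.round(q(im["orientation"]).as_matrix()[:,2],2),np.round(q(im["orientation"]).as_matrix()[:,0],2),im["K"][0][0],im["k1"])
zs={"scoop":.003,"scoop_grip":.055,"scoop_lip":.003,"tray":0,"tray_back":.004,"chunk0":.026,"tumbler":0,"bowl_floor":.056,"bowl_rim":.118,"speed_top":.104,"mat":0,"file":.01,"mandrel":.01}
for k,z in zs.items():
    for n in("side","top"):
        for r in place_of(k,ims[n])[:5]:
            print(k,n,round(r["score"],2),np.round(r["point"]),np.round(atz(r["point"],ims[n],z),3))
cv2.imwrite("pics/a.png",np.vstack([ims["side"]["frame"],ims["top"]["frame"]])[:,:,::-1][::1])
a=cv2.imread("pics/a.png");cv2.imwrite("pics/top.png",ims["top"]["frame"][:,:,::-1]);cv2.imwrite("pics/side.png",ims["side"]["frame"][:,:,::-1])
print(get_state())
E
```

```text
side [-0.005  0.695  0.765] [ 0.44 -0.66 -0.61] [-0.83 -0.56  0.  ] 397.4429124948889 0.024822934513230983
top [ 0.327 -0.028  1.034] [ 0.17  0.02 -0.99] [-0.03 -1.   -0.02] 375.19346832862686 -0.09185777787416524
wrist [ 0.272 -0.512  0.373] [-0.3  -0.11 -0.95] [ 0.34 -0.94 -0.  ] 308.81765697914585 -0.025522844574722765
scoop side 0.8 [330. 368.] [0.22  0.325 0.003]
scoop side 0.68 [250. 297.] [0.476 0.28  0.003]
scoop side 0.58 [232. 288.] [0.531 0.284 0.003]
scoop side 0.41 [261. 196.] [ 0.716 -0.037  0.003]
scoop top 0.95 [218. 186.] [0.531 0.283 0.003]
scoop top 0.93 [203. 298.] [0.22  0.322 0.003]
scoop top 0.22 [211. 190.] [0.52  0.304 0.003]
scoop_grip side 0.86 [344. 314.] [0.247 0.231 0.055]
scoop_grip side 0.72 [338. 141.] [ 0.653 -0.399  0.055]
scoop_grip side 0.57 [251. 292.] [0.451 0.297 0.055]
scoop_grip side 0.46 [218. 280.] [0.536 0.314 0.055]
scoop_grip top 0.76 [230. 289.] [0.248 0.232 0.055]
scoop_grip top 0.63 [201. 217.] [0.436 0.311 0.055]
scoop_lip side 0.84 [215. 276.] [0.594 0.28  0.003]
scoop_lip side 0.82 [318. 395.] [0.21  0.382 0.003]
scoop_lip top 0.97
[... 1649 characters left out ...]
 -0.14   0.01 ]
{'clock': 1.45, 'qpos': array([-1.34602276e+00,  2.75857924e-01,  1.50492562e+00, -3.14582762e-06,
        1.36074288e+00, -1.21009665e-01]), 'qd': array([-0.00098593, -0.0006396 , -0.00019313,  0.00038486, -0.000209  ,
        0.00061996]), 'effort': array([-1.01099538e-04, -4.16653848e+01, -2.46095520e+01, -1.34598208e-04,
        2.92780805e-04, -1.69112692e-06]), 'position': array([ 0.19487558, -0.54097044,  0.2276418 ]), 'ee_rot': array([3.31482156e-05, 9.85091380e-01, 1.72031894e-01, 1.80914438e-07]), 'contact_force': array([-0.77472676, -0.01796521, -0.50339413]), 'moment': array([0.01895693, 0.02475663, 0.03228264]), 'gripper_force': 0.0, 'width': 0.08538655301603186}
```

View pics/top.png

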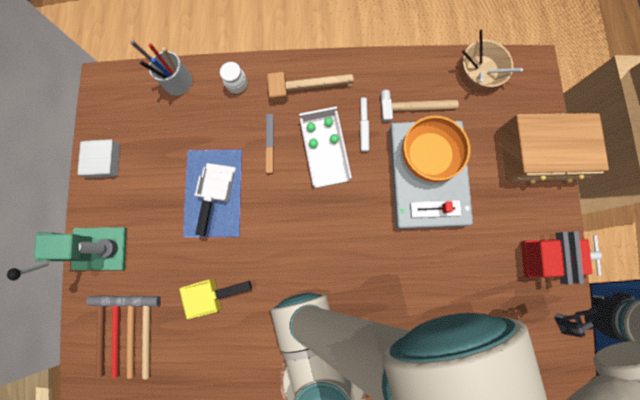

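View pics/side.png

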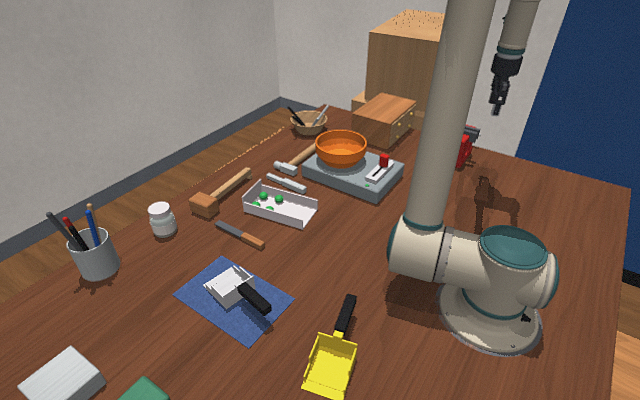

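The top view shows the candidate scoops: an aluminium pan with black handle on the blue mat at (215,190), and a yellow look-alike at (205,298). By the description I want the one on the mat. The tray is at (325,148), the tumbler at (430,175), and the red slide grip at (448,207) with the green dot at its left end. I'll check the choice in one close crop with the model outlines overlaid.

```bash
cat >> h.py <<'E'
def T(o,yaw,pts):
    c,s=np.cos(yaw),np.sin(yaw);p=np.array(pts,float)
    return np.c_[o[0]+c*p[:,0]-s*p[:,1],o[1]+s*p[:,0]+c*p[:,1],o[2]+p[:,2]]
def box(x0,x1,y0,y1,z): return [[x0,y0,z],[x1,y0,z],[x1,y1,z],[x0,y1,z]]
E
python3 - <<'E'
from h import *
s,t=get_image("side"),get_image("top")
def tp(k,near):
    rs=[]
    for im in(s,t):
        c=place_of(k,im);p=proj([near],im)[0]
        c=[r["point"] for r in c if np.hypot(*(np.array(r["point"])-p))<15]
        if c: rs.append(ray(min(c,key=lambda a:np.hypot(*(a-p))),im))
    return tri(rs) if len(rs)==2 else None
g=tp("scoop_grip",[.436,.311,.055]);l=tp("scoop_lip",[.594,.275,.003]);o=tp("scoop",[.531,.283,.003])
tr=tp("tray",[.628,-.02,0]);tb=tp("tray_back",[.725,-.006,.004])
tu=tp("tumbler",[.544,-.305,0]);bf=tp("bowl_floor",[.596,-.313,.056]);sp=tp("speed_top",[.443,-.325,.104])
for n,v in zip("grip lip scoop tray back tumbler bowl speed".split(),(g,l,o,tr,tb,tu,bf,sp)): print(n,None if v is None else np.round(v,4))
yaw=np.arctan2(l[1]-g[1],l[0]-g[0]); ty=np.arctan2(tb[1]-tr[1],tb[0]-tr[0]);print(np.degrees([yaw,ty]))
f=t["frame"][100:250,180:360];k=4
f=cv2.resize(f,None,fx=k,fy=k,interpolation=cv2.INTER_CUBIC)
def dr(o,y,b,c):
    p=((proj(T(o,y,b),t)-[180,100]+.5)*k).astype(int);cv2.polylines(f,[p],True,c,1)
O=[*(np.array(l[:2])-.055*np.array([np.cos(yaw),np.sin(yaw)])),.003]
dr(O,yaw,box(-.045,.055,-.042,.042,0),(255,0,0));dr(O,yaw,box(-.150,-.055,-.012,.012,.063),(255,0,255))
dr([tr[0],tr[1],0],ty,box(-.1,.1,-.052,.052,.036),(255,0,0));dr([tr[0],tr[1],0],ty,box(-.1,.1,-.048,.048,.004),(0,0,255))
save(None,"crop.png",f)
E
```

```text
grip [0.4393 0.3068 0.0631]
lip [ 0.5882  0.2731 -0.0048]
scoop [0.5293 0.2879 0.0112]
tray [ 0.6214 -0.0214 -0.004 ]
back [ 0.7276 -0.0129 -0.    ]
tumbler [ 0.5405 -0.2962  0.001 ]
bowl [ 0.5913 -0.3114  0.0529]
speed [ 0.4406 -0.3162  0.1177]
[-12.76461229   4.58857951]
```

View pics/crop.png

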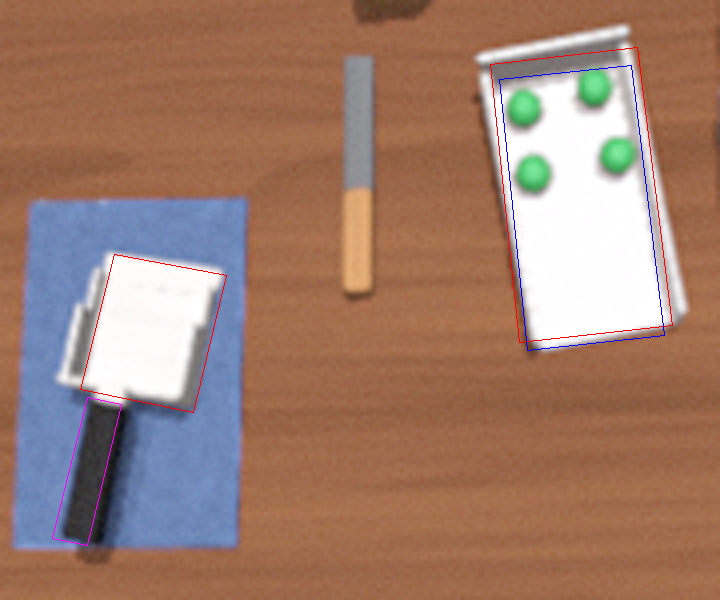

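The crop confirms it: the aluminium scoop is on the mat, with its lip corners at crop (112,254) and (226,273) and its black handle end at (82,541). The tray is yawed a few degrees more than estimated, so I'll fit both poses to their corners.

```bash
python3 - <<'E'
from h import *
from scipy.optimize import least_squares
t=get_image("top")
def fit(mod,px,x0,z):
    px=np.array(px)/4+[180,100]-.5
    r=least_squares(lambda v:(proj(T([v[0],v[1],z],v[2],mod),t)-px).ravel(),x0)
    print(np.round(r.x[:2],4),np.degrees(r.x[2]).round(2),np.round(r.fun,1));return r.x
fit([[.1,.052,.056],[.1,-.052,.056],[-.1,-.052,.036],[-.1,.052,0]],[[477,56],[630,28],[687,312],[527,351]],[.628,-.02,.1],0)
fit([[.055,.042,.0],[.055,-.042,.0],[-.15,.012,.063],[-.15,-.012,.063],[-.055,.012,.063],[-.055,-.012,.063]],[[112,254],[226,273],[63,540],[100,543],[90,398],[124,404]],[.53,.28,-.2],.003)
fit([[.125,.08,0.003],[.125,-.08,.003],[-.125,-.08,.003],[-.125,.08,.003]],[[29,199],[246,197],[239,548],[13,548]],[.51,.3,0],0)
print([(np.round(atz(r["point"],t,.026)[:2],3)) for r in place_of("chunk0",t)])
m=np.array(get_state()["ee_rot"]);print(q(m).as_matrix().round(3))
E
```

```text
[ 0.6251 -0.0214] 8.63 [ 0.5 -0.3 -0.6  0.1 -1.4  0.3  1.5 -0.2]
[0.5355 0.2844] -10.42 [-0.   0.2 -0.3 -0.4 -0.  -0.1 -0.5  0.6  0.4 -0.1  0.5 -0.2]
[0.513  0.3001] -0.93 [ 0.2  0.7  0.1 -0.1 -0.3 -0.4 -0.  -0.1]
[array([0.691, 0.018]), array([ 0.644, -0.047]), array([0.581, 0.263]), array([ 0.696, -0.035]), array([0.625, 0.008])]
[[ 0.941  0.339  0.   ]
 [ 0.339 -0.941 -0.   ]
 [-0.     0.    -1.   ]]
```

Request:
apply_moves(deltas=[85,492,-724,0,30,85,492,-724,0,30,85,492,-724,0,30,85,492,-724,0,30,85,492,-724,0,30,85,492,-724,0,30,85,492,-724,0,30,85,492,-724,0,30,85,492,-724,0,30,85,492,-724,0,30,85,492,-724,0,30,85,492,-724,0,30])

```text
clock: 3.45
position: [0.3191, -0.0549, 0.228]
ee_rot: [0.0, 0.996, -0.089, 0.001]
contact_force: [0.9, 1.1, 0.1]
width: 0.0851
gripper_force: 0.0
```

```bash
cat >> h.py <<'E'
def go(x,y,z,yaw):
    s=get_state();m=q(s["ee_rot"]);M=m.as_matrix();cur=np.degrees(np.arctan2(M[1,0],M[0,0]))
    d=m.inv().apply(np.array([x,y,z])-s["position"])*1000
    print("d",np.round(d,1),"turn",round((cur-yaw+180)%360-180,2),"| pos",np.round(s["position"],4),"yaw",round(cur,2),"t",round(s["clock"],2),"f",np.round(s["contact_force"],1),"w",round(s["width"]*1000,1),"gf",round(s["gripper_force"],1),"down",np.round(M[:,2],3))
E
python3 -c "
from h import *
go(.4126,.307,.13,-10.4)"
```

```text
d [  27.5 -372.8   97.9] turn 0.15 | pos [ 0.3191 -0.0549  0.228 ] yaw -10.25 t 3.45 f [0.9 1.1 0.1] w 85.1 gf 0.0 down [ 0.002 -0.001 -1.   ]
```

Request:
apply_moves(deltas=[85,27,-373,98,0,85,27,-373,98,0,85,27,-373,98,0,85,27,-373,98,0,85,27,-373,98,0,85,27,-373,98,0,85,27,-373,98,0,85,27,-373,98,0,85,27,-373,98,0,85,27,-373,98,0,85,27,-373,98,0])

```text
clock: 4.37
position: [0.4121, 0.3084, 0.1284]
ee_rot: [-0.0, 0.996, -0.087, -0.0]
contact_force: [-0.2, -0.8, 0.4]
width: 0.085
gripper_force: 0.0
```

```bash
python3 -c "
from h import *
w=get_image('wrist')
for k,z in (('scoop_grip',.055),('scoop_lip',.003),('scoop',.003)):
  for r in place_of(k,w)[:2]: print(k,round(r['score'],2),np.round(r['point']),np.round(atz(r['point'],w,z),4))
save(w,'w1.png')
go(.4126,.307,.055,-10.4)"
```

```text
scoop_grip 0.56 [319. 181.] [0.4383 0.3065 0.055 ]
scoop_lip 0.76 [293. 370.] [0.2107 0.378  0.003 ]
scoop 0.91 [316.  48.] [0.5335 0.2923 0.003 ]
scoop 0.66 [333. 352.] [0.229  0.3285 0.003 ]
d [ 0.8 -2.9 74.9] turn 0.17 | pos [0.4113 0.3043 0.1299] yaw -10.23 t 4.57 f [-0.5 -0.3 -0.4] w 85.0 gf 0.0 down [-0.    -0.001 -1.   ]
```

View pics/w1.png

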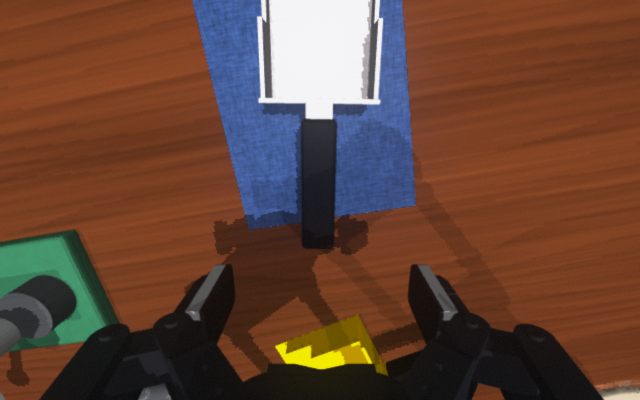

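The wrist view shows the handle bar from (318,118) to (318,248), centred between the open fingers. The yellow look-alike is behind it and out of the way. I'll descend and grip.

Request:
apply_moves(deltas=[85,1,-4,40,0,85,1,-4,77,0,85,1,-4,77,0,24,1,-4,77,0,20,1,-4,77,0,20,1,-4,77,0,20,1,-4,77,0,20,1,-4,77,0,20,1,-4,77,0,20,1,-4,77,0], squeeze=120)

```text
clock: 5.4
position: [0.4136, 0.3099, 0.0535]
ee_rot: [-0.001, 0.996, -0.089, 0.001]
contact_force: [-1.8, 0.6, 3.4]
width: 0.0215
gripper_force: 72.3
```

Request:
apply_moves(deltas=[20,0,0,-20,0,20,0,0,-40,0,20,0,0,-70,0,20,0,0,-100,0,20,0,0,-100,0,20,0,0,-100,0])

```text
clock: 5.9
position: [0.4142, 0.3099, 0.154]
ee_rot: [-0.001, 0.996, -0.089, 0.001]
contact_force: [-0.5, -0.4, -2.8]
width: 0.0216
gripper_force: 72.0
```

```bash
cat >> h.py <<'E'
def scoopchk():
    s,t=get_image("side"),get_image("top");st=get_state();M=q(st["ee_rot"]).as_matrix()
    lip=st["position"]+M[:,0]*.18+np.array([0,0,-.055])
    rs=[]
    for im in(s,t):
        p=proj([lip],im)[0];c=[r for r in place_of("scoop_lip",im)]
        for r in c[:3]: print(round(r["score"],2),np.round(r["point"]),"exp",np.round(p))
        c=[r["point"] for r in c if np.hypot(*(np.array(r["point"])-p))<40]
        if c: rs.append(ray(min(c,key=lambda a:np.hypot(*(np.array(a)-p))),im))
    if len(rs)==2:
        L=tri(rs);print("lip in tool",np.round(M.T@(L-st["position"]),4),"world",np.round(L,4))
    return s,t
E
python3 -c "
from h import *
scoopchk();go(.5,0,.15,8.6)"
```

```text
0.77 [321. 391.] exp [211. 249.]
0.72 [208. 251.] exp [211. 249.]
0.71 [212. 159.] exp [211. 157.]
0.71 [310. 145.] exp [211. 157.]
0.19 [211. 193.] exp [211. 157.]
lip in tool [ 0.1818 -0.0024  0.0618] world [0.5915 0.279  0.0893]
d [141.1 288.3   1.2] turn -18.79 | pos [0.4121 0.3087 0.1508] yaw -10.19 t 6.1 f [-0.7 -0.4 -2.2] w 21.5 gf 72.0 down [-0.003 -0.002 -1.   ]
```

Request:
apply_moves(deltas=[20,0,0,-40,0,20,0,0,-80,0,20,0,0,-100,0,20,0,0,-100,0])

```text
clock: 6.43
position: [0.4157, 0.3107, 0.2564]
ee_rot: [-0.002, 0.996, -0.089, 0.003]
contact_force: [1.6, 0.1, -0.5]
width: 0.0217
gripper_force: 72.1
```

Request:
apply_moves(deltas=[20,0,0,0,0,20,0,0,0,0,20,0,0,0,0,20,0,0,0,0], squeeze=20)

```text
clock: 6.77
position: [0.4124, 0.3089, 0.2504]
ee_rot: [0.001, 0.996, -0.089, -0.002]
contact_force: [-0.2, -0.1, -1.6]
width: 0.0214
gripper_force: 72.1
```

```bash
python3 -c "
from h import *
s,t=scoopchk();go(.5,0,.15,8.6)
w=get_image('wrist');f=np.hstack([s['frame'][100:400,80:400],cv2.resize(w['frame'],(480,300))]);save(None,'d1.png',f)"
```

```text
0.71 [320. 393.] exp [203. 217.]
0.56 [204. 221.] exp [203. 217.]
0.25 [253. 200.] exp [203. 217.]
0.93 [185. 307.] exp [197. 146.]
0.83 [202. 149.] exp [197. 146.]
lip in tool [0.1799 0.0026 0.0695] world [0.5893 0.2746 0.1813]
d [140.3 289.  101.9] turn -18.79 | pos [0.4131 0.3093 0.2518] yaw -10.19 t 6.97 f [ 0.7  1.  -1.6] w 21.3 gf 72.1 down [-0.001 -0.001 -1.   ]
```

View pics/d1.png

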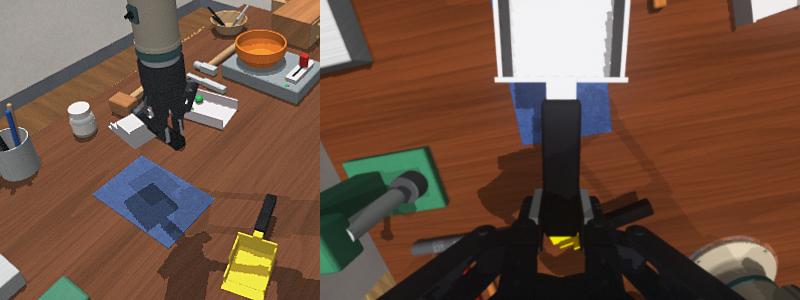

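Request:
apply_moves(deltas=[10,0,0,0,0,10,0,0,0,0], squeeze=40)

```text
clock: 7.18
position: [0.4134, 0.3094, 0.2525]
ee_rot: [0.0, 0.996, -0.089, 0.0]
contact_force: [0.0, -0.2, -0.9]
width: 0.0218
gripper_force: 72.1
```

Request:
apply_moves(deltas=[22,0,0,0,0,22,0,0,0,0], squeeze=40)

```text
clock: 7.35
position: [0.4134, 0.3095, 0.2526]
ee_rot: [-0.0, 0.996, -0.089, 0.0]
contact_force: [-0.7, -0.4, -2.2]
width: 0.0223
gripper_force: 52.1
```

Request:
apply_moves(deltas=[23,0,0,0,0,23,0,0,0,0,23,0,0,0,0], squeeze=20)

```text
clock: 7.6
position: [0.4134, 0.3094, 0.2526]
ee_rot: [0.0, 0.996, -0.089, 0.0]
contact_force: [-0.4, -0.3, -1.4]
width: 0.0234
gripper_force: 26.2
```

```bash
python3 -c "
from h import *
scoopchk();go(.5,0,.15,8.6)"
```

```text
0.84 [204. 220.] exp [203. 216.]
0.57 [320. 394.] exp [203. 216.]
0.27 [216. 227.] exp [203. 216.]
0.67 [199. 147.] exp [197. 145.]
0.67 [181. 303.] exp [197. 145.]
0.21 [312. 142.] exp [197. 145.]
lip in tool [0.1796 0.0004 0.066 ] world [0.59   0.2773 0.1866]
d [140.  289.2 102.6] turn -18.79 | pos [0.4134 0.3094 0.2526] yaw -10.19 t 7.8 f [-0.5 -0.9 -2.1] w 23.0 gf 26.2 down [ 0. -0. -1.]
```

```bash
python3 -c "
from h import *
go(.409,-.054,.13,8.6)"
```

```text
d [ 60.  358.5 122.6] turn -18.79 | pos [0.4134 0.3094 0.2526] yaw -10.19 t 7.8 f [-0.5 -0.9 -2.1] w 23.0 gf 26.2 down [ 0. -0. -1.]
```

Request:
apply_moves(deltas=[15,0,20,0,0,15,60,358,122,-19,15,60,358,122,-19,15,60,358,122,-19,15,60,358,122,-19,15,60,358,122,-19,15,60,358,122,-19,15,60,358,122,-19,15,60,358,122,-19,15,60,358,122,-19,15,60,358,122,-19,15,60,358,122,-19], squeeze=120)

```text
clock: 8.8
position: [0.4087, -0.0553, 0.1301]
ee_rot: [-0.0, 0.997, 0.074, -0.001]
contact_force: [-0.6, 0.2, -0.7]
width: 0.0197
gripper_force: 118.2
```

```bash
python3 -c "
from h import *
t=get_image('top');w=get_image('wrist')
go(.409,-.054,.0545,8.6)
f=cv2.resize(t['frame'][90:210,270:390],(400,400),interpolation=cv2.INTER_CUBIC)
M=q(get_state()['ee_rot']).as_matrix()
for b,z in((box(-.1,.1,-.048,.048,.036),0),): cv2.polylines(f,[((proj(T([.6265,-.0214,0],np.radians(8.6),b),t)-[270,90]+.5)*400/120).astype(int)],True,(255,0,0),1)
f=np.hstack([f,w['frame'][:,120:520]]);save(None,'e1.png',f)"
```

```text
d [-0.3  0.7 76.3] turn 0.18 | pos [ 0.4092 -0.0533  0.1308] yaw 8.78 t 8.9 f [ 0.7 -0.  -2.4] w 19.6 gf 118.2 down [ 0.  0. -1.]
```

View pics/e1.png

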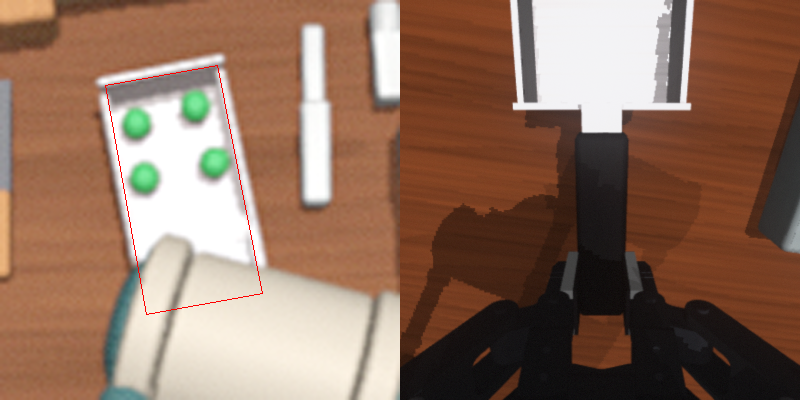

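The top crop shows the four chunks well ahead of the lip, at (136,124), (195,105), (144,178) and (214,162). The tray outline matches to about 1.5 mm, so I'll shift 2 mm right and lower in.

Request:
apply_moves(deltas=[15,0,2,25,0,15,0,2,45,0,15,0,2,60,0,15,0,2,68,0,15,0,2,74,0,15,0,2,76,0,15,0,2,76,0])

```text
clock: 9.48
position: [0.4096, -0.0547, 0.055]
ee_rot: [-0.0, 0.997, 0.078, 0.0]
contact_force: [-0.9, 1.8, 0.7]
width: 0.0202
gripper_force: 118.6
```

```bash
python3 -c "
from h import *
s,t=scoopchk();go(.51,-.040,.0535,8.6)"
```

```text
0.95 [320. 394.] exp [291. 213.]
0.63 [293. 215.] exp [291. 213.]
0.49 [281. 211.] exp [291. 213.]
0.78 [183. 305.] exp [327. 162.]
0.66 [329. 164.] exp [327. 162.]
lip in tool [0.1769 0.0051 0.0651] world [ 0.586  -0.033  -0.0094]
d [ 1.008e+02 -1.000e-01  2.100e+00] turn 0.22 | pos [ 0.4104 -0.0556  0.0554] yaw 8.82 t 9.68 f [-0.   0.8  0.3] w 20.0 gf 118.5 down [ 0.002 -0.    -1.   ]
```

Request:
apply_moves(deltas=[15,10,0,2,0,15,20,0,2,0,15,30,0,2,0,15,40,0,2,0,15,50,0,2,0,15,60,0,2,0,15,70,0,2,0,15,80,0,2,0,15,88,0,2,0,15,96,0,2,0,15,104,0,2,0,15,110,0,2,0])

```text
clock: 10.68
position: [0.5171, -0.0389, 0.0535]
ee_rot: [0.0, 0.997, 0.077, -0.002]
contact_force: [-9.0, -1.4, 12.9]
width: 0.0197
gripper_force: 120.1
```

```bash
python3 -c "
from h import *
t=get_image('top');w=get_image('wrist');s=get_image('side');go(.545,-.036,.0535,8.6)
f=np.hstack([cv2.resize(t['frame'][90:190,270:370],(400,400),interpolation=cv2.INTER_CUBIC),cv2.resize(s['frame'][160:260,230:330],(400,400),interpolation=cv2.INTER_CUBIC)])
save(None,'f1.png',f)"
```

```text
d [26.4  1.2  0. ] turn 0.23 | pos [ 0.5188 -0.0388  0.0535] yaw 8.83 t 10.83 f [-5.5 -0.4  8.8] w 19.8 gf 119.6 down [-0.    -0.001 -1.   ]
```

View pics/f1.png

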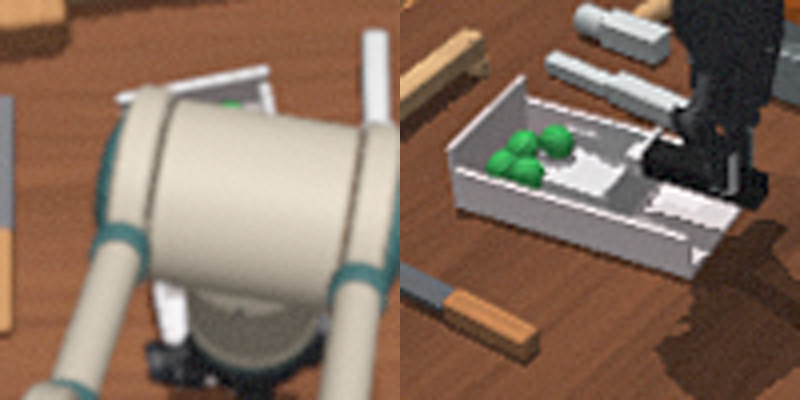

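In the side crop the four chunks are bunched at the end wall, around (500–560, 140–170), with the pan under or behind them. I'll push on to the wall.

Request:
apply_moves(deltas=[15,5,0,0,0,15,10,0,0,0,15,15,0,0,0,15,20,0,0,0,15,24,0,0,0,15,27,0,0,0])

```text
clock: 11.33
position: [0.5245, -0.0367, 0.0536]
ee_rot: [0.001, 0.997, 0.079, -0.021]
contact_force: [-47.3, -12.1, 49.5]
width: 0.0199
gripper_force: 124.6
```

```bash
python3 -c "
from h import *
s=get_image('side');go(.545,-.036,.0535,8.6)
for r in place_of('chunk0',s)[:5]: print(round(r['score'],2),np.round(r['point']),np.round(atz(r['point'],s,.028),3))
f=cv2.resize(s['frame'][160:260,220:340],(720,600),interpolation=cv2.INTER_CUBIC)
save(None,'f2.png',f)"
```

```text
d [20.2  2.6 -0.7] turn 0.45 | pos [ 0.5246 -0.0366  0.0536] yaw 9.05 t 11.38 f [-43.6 -11.7  46.1] w 20.0 gf 124.2 down [-0.042 -0.004 -0.999]
0.55 [256. 200.] [0.693 0.009 0.028]
0.49 [262. 196.] [ 0.69  -0.015  0.028]
0.48 [263. 204.] [0.662 0.014 0.028]
0.45 [268. 199.] [ 0.667 -0.017  0.028]
0.24 [242. 242.] [0.602 0.168 0.028]
```

View pics/f2.png

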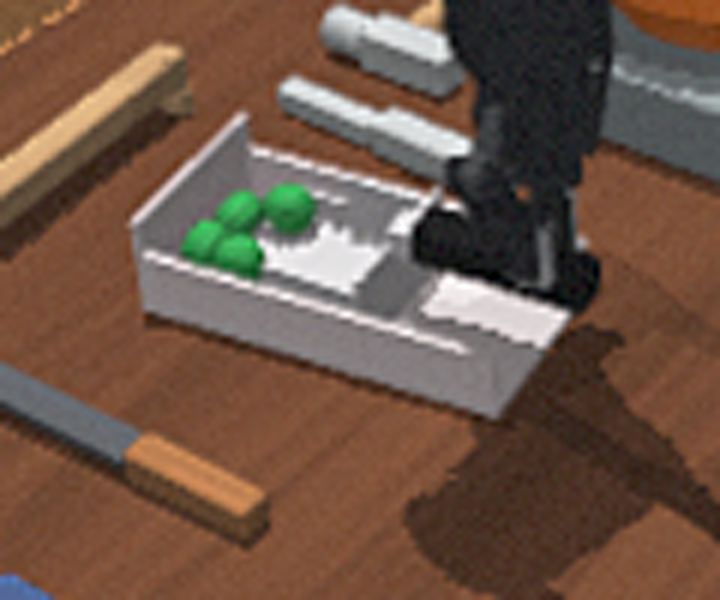

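The push stalled: the axial force is about 47 N with the lip roughly 18 mm short of the wall, and the chunks sit on or at the lip around crop (200–290, 205–255). I'll relax, lighten the downforce, and work the lip under with small sideways wiggles.

Request:
apply_moves(deltas=[15,-22,0,-1,0,15,-22,0,-1,0,15,-18,4,-1,0,15,-14,-4,-1,0,15,-12,4,-1,0,15,-10,-4,-1,0,15,-8,4,-1,0,15,-6,-4,-1,0,15,-4,4,-1,0,15,-4,-4,-1,0,15,-4,0,-1,0])

```text
clock: 12.35
position: [0.5422, -0.0355, 0.0542]
ee_rot: [0.0, 0.997, 0.077, 0.001]
contact_force: [-1.9, 4.7, 5.2]
width: 0.02
gripper_force: 119.2
```

```bash
python3 -c "
from h import *
s=get_image('side');go(.545,-.036,.0535,8.6)
for r in place_of('chunk0',s)[:5]: print(round(r['score'],2),np.round(r['point']),np.round(atz(r['point'],s,.028),3))
for r in find_in('chunk0',s)[:5]: print(round(r['score'],2),np.round(r['point']))"
```

```text
d [2.7 0.6 0.6] turn 0.23 | pos [ 0.5422 -0.0358  0.0541] yaw 8.83 t 12.4 f [-1.1  2.   5.9] w 19.8 gf 119.2 down [ 0.002 -0.    -1.   ]
0.54 [252. 200.] [0.701 0.016 0.028]
0.51 [266. 203.] [0.657 0.005 0.028]
0.46 [256. 195.] [ 0.709 -0.01   0.028]
0.43 [261. 204.] [0.669 0.016 0.028]
0.56 [352. 166.]
```

It went in: the lip is now at the end wall and the forces are low. I'll lift smoothly.

Request:
apply_moves(deltas=[15,-1,0,-3,0,15,-1,0,-10,0,15,-1,0,-20,0,15,-1,0,-35,0,15,-1,0,-54,0,15,-1,0,-76,0,15,-1,0,-98,0,15,-1,0,-120,0,15,-1,0,-140,0,15,-1,0,-158,0,15,-1,0,-170,0,15,-1,0,-176,0])

```text
clock: 13.5
position: [0.5406, -0.0357, 0.232]
ee_rot: [0.001, 0.997, 0.077, 0.002]
contact_force: [0.5, -0.9, -2.6]
width: 0.0194
gripper_force: 118.1
```

```bash
python3 -c "
from h import *
w=get_image('wrist');t=get_image('top');go(.48,-.329,.23,8.6)
for im in (w,t):
  for r in place_of('chunk0',im)[:5]: print(round(r['score'],2),np.round(r['point']),np.round(atz(r['point'],im,.2),3))
save(w,'g1.png',np.vstack([w['frame'],]))"
```

```text
d [-104.5  280.8    0.9] turn 0.21 | pos [ 0.5403 -0.0355  0.2308] yaw 8.81 t 13.6 f [-0.4 -0.5 -2.2] w 19.6 gf 118.1 down [ 0.002 -0.001 -1.   ]
```

View pics/g1.png

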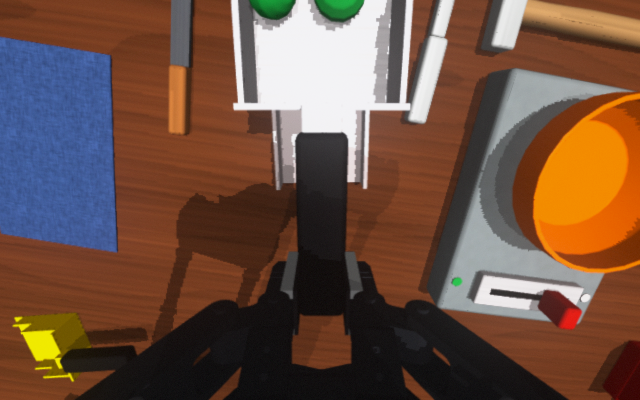

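In the wrist view two chunks ride mid-pan at (272,5) and (340,5); the front pair is out of frame. I'll count them numerically by green blobs in the side view, to keep the last picture.

```bash
cat >> h.py <<'E'
def blobs(im,z,mn=8):
    h=cv2.cvtColor(im["frame"],cv2.COLOR_RGB2HSV);m=cv2.inRange(h,(48,110,50),(75,255,255))
    n,l,s,c=cv2.connectedComponentsWithStats(m)
    for i in range(1,n):
        if s[i,4]>=mn: print("blob",np.round(c[i]),s[i],np.round(atz(c[i],im,z),3))
E
python3 -c "
from h import *
for n in('side','top'):
  im=get_image(n);print(n);blobs(im,.195)
  for r in place_of('chunk0',im)[:4]: print(round(r['score'],2),np.round(r['point']),np.round(atz(r['point'],im,.195),3))
"
```

```text
side
blob [256. 151.] [245 145  23  13 149] [ 0.684 -0.006  0.195]
0.66 [264. 160.] [0.637 0.016 0.195]
0.64 [262. 157.] [0.65  0.01  0.195]
0.55 [252. 157.] [0.672 0.024 0.195]
0.37 [253. 149.] [ 0.699 -0.011  0.195]
top
```

All four appear aboard: the networks find four on the pan and no green is left in the tray. I'll carry them gently to the bowl.

Request:
apply_moves(deltas=[15,-2,5,0,0,15,-5,14,0,0,15,-10,28,0,0,15,-17,47,0,0,15,-26,70,0,0,15,-35,94,0,0,15,-43,117,0,0,15,-52,140,0,0,15,-61,164,0,0,15,-69,187,0,0,15,-78,211,0,0,15,-87,234,0,0])

```text
clock: 14.9
position: [0.4888, -0.2822, 0.2295]
ee_rot: [0.0, 0.997, 0.077, -0.0]
contact_force: [-0.4, 0.2, -2.1]
width: 0.0201
gripper_force: 118.1
```

Request:
apply_moves(deltas=[15,-7,19,0,0,15,-12,33,0,0,15,-16,42,0,0,15,-18,46,0,0,15,-18,46,0,0])

```text
clock: 15.32
position: [0.4786, -0.3287, 0.2294]
ee_rot: [-0.0, 0.997, 0.076, -0.0]
contact_force: [0.5, 1.2, -2.8]
width: 0.02
gripper_force: 118.2
```

```bash
python3 -c "
from h import *
w=get_image('wrist');s=get_image('side');t=get_image('top')
for im in(w,s,t): 
  print('--');blobs(im,.195)
for im,z in((s,.118),(t,.118)):
  for r in place_of('bowl_rim',im)[:1]: print('rim',round(r['score'],2),np.round(atz(r['point'],im,z),3))
go(.48,-.329,.23,8.6)"
```

```text
--
blob [273.   8.] [250   0  46  20 668] [ 0.601 -0.284  0.195]
blob [339.   8.] [315   0  49  22 778] [ 0.606 -0.318  0.195]
blob [219. 199.] [215 195  10  10  81] [ 0.494 -0.262  0.195]
--
blob [329. 118.] [322 114  19   9  88] [ 0.629 -0.297  0.195]
--
blob [439. 120.] [430 110  22  25 227] [ 0.635 -0.295  0.195]
blob [448. 128.] [443 123  10  11  75] [ 0.614 -0.313  0.195]
blob [ 81. 255.] [ 78 253   6   5   8] [0.339 0.554 0.195]
rim 0.9 [ 0.591 -0.302  0.118]
rim 0.61 [ 0.597 -0.301  0.118]
d [ 0.4  2.1 -0.3] turn 0.29 | pos [ 0.4793 -0.327   0.2297] yaw 8.89 t 15.57 f [-0.4  0.1 -2.4] w 20.0 gf 118.2 down [ 0.  0. -1.]
```

Request:
apply_moves(deltas=[23,0,0,0,0,23,0,0,0,0,23.4,0,0,0,0,23.4,0,0,0,0])

```text
clock: 15.9
position: [0.4794, -0.3279, 0.2299]
ee_rot: [0.0, 0.997, 0.077, 0.0]
contact_force: [0.8, 0.1, -2.9]
width: 0.0235
gripper_force: 14.5
```

```bash
python3 -c "
from h import *
w=get_image('wrist');t=get_image('top')
for im in(w,t): 
  print('--');blobs(im,.195)
go(.48,-.329,.23,8.6)"
```

```text
--
blob [337.  38.] [323  24  29  29 685] [ 0.593 -0.318  0.195]
blob [296.  52.] [ 277   26   41   53 1366] [ 0.583 -0.298  0.195]
blob [332.  73.] [317  58  32  31 752] [ 0.576 -0.318  0.195]
blob [220. 200.] [215 196  11  10  82] [ 0.494 -0.262  0.195]
--
blob [431. 150.] [420 141  22  19 235] [ 0.562 -0.27   0.195]
d [ 0.5  1.1 -0.1] turn 0.22 | pos [ 0.4794 -0.328   0.2299] yaw 8.82 t 16.0 f [ 0.8  0.2 -0.3] w 23.4 gf 15.0 down [ 0.001 -0.    -1.   ]
```

```bash
python3 -c "
from h import *
w=get_image('wrist');t=get_image('top');s=get_image('side')
for im in(w,t,s): 
  print('--');blobs(im,.072)
for k in('scoop_lip','scoop','scoop_grip','chunk0'):
  for r in place_of(k,w)[:4]: print(k,round(r['score'],2),np.round(r['point']))
print(proj([[.6,-.306,.056],[.68,-.306,.118],[.52,-.306,.118]],w))
save(w,'i1.png')"
```

```text
--
blob [338.  44.] [324  28  29  33 732] [ 0.611 -0.322  0.072]
blob [307.  63.] [ 278   33   61   54 1881] [ 0.591 -0.297  0.072]
blob [220. 200.] [215 196  11  10  82] [ 0.448 -0.226  0.072]
--
blob [431. 150.] [420 141  22  18 240] [ 0.596 -0.304  0.072]
blob [402. 210.] [401 209   3   3   8] [ 0.438 -0.216  0.072]
--
blob [338. 150.] [332 148  13   5  41] [ 0.605 -0.318  0.072]
scoop_lip 0.57 [321.  88.]
scoop 0.91 [317. 140.]
scoop 0.24 [312.  49.]
scoop_grip 0.72 [322. 234.]
chunk0 0.91 [300.  69.]
chunk0 0.7 [335.  48.]
chunk0 0.61 [308.  46.]
chunk0 0.59 [321.  80.]
[[318.49358965  56.4893349 ]
 [335.36575935 -80.51770741]
 [303.51157037 149.92450255]]
```

View pics/i1.png

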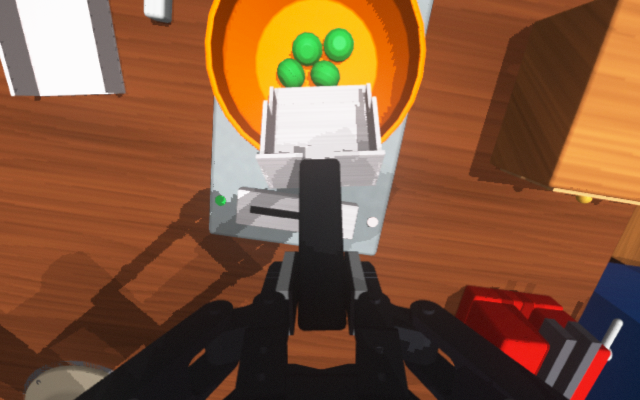

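The last picture shows all four chunks in the bowl at (290–340, 45–75), with the pan empty and drooped. I'll re-grip, lift clear, and measure the droop.

Request:
apply_moves(deltas=[15,0,0,0,0,15,0,0,0,0,15,0,0,-15,0,15,0,0,-40,0,15,0,0,-75,0,15,0,0,-110,0,15,0,0,-130,0,15,0,0,-140,0,15,0,0,-140,0])

```text
clock: 17.1
position: [0.4795, -0.3288, 0.372]
ee_rot: [0.002, 0.997, 0.077, 0.002]
contact_force: [-0.3, -0.2, -1.6]
width: 0.0194
gripper_force: 118.1
```

```bash
cat >> h.py <<'E'
def droop():
    w=get_image("wrist");st=get_state();M=q(st["ee_rot"]).as_matrix();g=st["position"]-M[:,2]*.002
    best=None
    for k,v in(("scoop_lip",(.180,.052)),("scoop",(.125,.052))):
        for r in place_of(k,w)[:2]:
            th=np.radians(np.arange(0,90,.5));a,b=v
            P=[g+M[:,0]*(a*np.cos(t)-b*np.sin(t))+M[:,2]*(a*np.sin(t)+b*np.cos(t)) for t in th]
            e=np.linalg.norm(proj(P,w)-r["point"],axis=1);i=e.argmin();print(k,round(r["score"],2),np.round(r["point"]),"theta",np.degrees(th[i]),"err",e[i].round(1))
    blobs(w,.072)
E
python3 -c "
from h import *
droop();go(.528,.296,.35,-5)"
```

```text
scoop 0.72 [323. 141.] theta 45.5 err 2.2
blob [306.  70.] [292  53  28  35 534] [ 0.597 -0.29   0.072]
blob [327.  70.] [314  53  27  34 538] [ 0.601 -0.319  0.072]
blob [247. 172.] [244 169   7   8  44] [ 0.446 -0.224  0.072]
d [ 144.6 -608.6   18.8] turn 13.81 | pos [ 0.4783 -0.3276  0.3674] yaw 8.81 t 17.25 f [-0.4  0.5 -1.4] w 19.2 gf 118.2 down [-0.003  0.002 -1.   ]
```

Request:
apply_moves(deltas=[15,4,-20,0,0,15,145,-609,19,14,15,145,-609,19,14,15,145,-609,19,14,15,145,-609,19,14,15,145,-609,19,14,15,145,-609,19,14,15,145,-609,19,14,15,145,-609,19,14,15,145,-609,19,14,15,145,-609,19,14,15,145,-609,19,14])

```text
clock: 18.25
position: [0.5155, 0.1486, 0.353]
ee_rot: [0.0, 0.999, -0.045, -0.002]
contact_force: [0.4, -0.7, -2.7]
width: 0.0192
gripper_force: 118.1
```

```bash
python3 -c "
from h import *
go(.528,.296,.21,-5)"
```

```text
d [  -0.3 -148.1  142.8] turn -0.18 | pos [0.5155 0.1486 0.353 ] yaw -5.18 t 18.25 f [ 0.4 -0.7 -2.7] w 19.2 gf 118.1 down [-0.004 -0.001 -1.   ]
```

Request:
apply_moves(deltas=[15,0,-36,0,0,15,0,-72,20,0,15,0,-104,50,0,15,0,-130,85,0,15,0,-142,115,0,15,0,-148,135,0,15,0,-148,143,0,15,0,-148,143,0,15,0,-148,143,0])

```text
clock: 19.0
position: [0.5301, 0.2933, 0.2118]
ee_rot: [0.001, 0.999, -0.045, -0.001]
contact_force: [0.4, 0.5, -0.5]
width: 0.0195
gripper_force: 118.3
```

```bash
python3 -c "
from h import *
droop();go(.428,.305,.0535,-5)"
```

```text
scoop_lip 0.75 [317.  90.] theta 45.0 err 4.3
scoop 0.93 [320. 141.] theta 46.5 err 2.2
scoop 0.82 [318. 372.] theta 89.5 err 126.9
blob [ 72. 313.] [   0  278  156   90 6597] [0.411 0.589 0.072]
d [-104.5   -1.6  160.4] turn -0.25 | pos [0.5314 0.2936 0.2142] yaw -5.25 t 19.15 f [ 0.5  0.3 -1.6] w 19.8 gf 118.3 down [ 0.003  0.001 -1.   ]
```

Request:
apply_moves(deltas=[23,0,0,38,0,23.2,-3,0,46,0,23.2,-12,0,52,0,23.2,-22,0,60,0,23.2,-32,0,67,0,23.2,-45,0,78,0,23.2,-58,0,90,0,23.2,-70,0,104,0,23.2,-80,0,116,0,23.2,-89,0,130,0,23.2,-97,0,145,0,23.2,-101,0,153,0])

```text
clock: 20.15
position: [0.4287, 0.3026, 0.0594]
ee_rot: [0.0, 0.999, -0.045, -0.0]
contact_force: [-0.4, 0.0, 1.6]
width: 0.0236
gripper_force: 19.8
```

```bash
python3 -c "
from h import *
droop();go(.428,.305,.0535,-5)"
```

```text
scoop 0.88 [322.  34.] theta 3.5 err 1.3
blob [ 16. 360.] [   0  296   46  100 2469] [0.388 0.483 0.072]
blob [ 24. 334.] [ 18 323  14  25  54] [0.406 0.47  0.072]
blob [ 33. 349.] [ 32 346   5   7  11] [0.395 0.469 0.072]
d [-1.6 -1.8  6.3] turn -0.2 | pos [0.4294 0.303  0.0598] yaw -5.2 t 20.3 f [-0.8 -0.2  0.2] w 23.4 gf 19.7 down [-0.001 -0.    -1.   ]
```

Request:
apply_moves(deltas=[23.2,-2,0,4,0,23.2,-2,0,7,0,23.2,-2,0,7,0,45,-2,0,7,0,60,-2,0,7,0,60,-2,0,7,0,60,-2,0,7,0,60,-2,0,-30,0,60,-2,0,-70,0,60,-2,0,-110,0,60,-2,0,-150,0,60,-2,0,-150,0])

```text
clock: 21.3
position: [0.4323, 0.3057, 0.2176]
ee_rot: [-0.004, 0.999, -0.045, 0.007]
contact_force: [0.7, 0.5, -0.1]
width: 0.0599
gripper_force: 0.0
```

```bash
python3 -c "
from h import *
s,t=get_image('side'),get_image('top')
for k,z in(('scoop',.003),('scoop_lip',.003),('scoop_grip',.055),('speed_top',.104),('tumbler',0),('bowl_rim',.118)):
  for n,im in(('s',s),('t',t)):
    for r in place_of(k,im)[:2]: print(k,n,round(r['score'],2),np.round(r['point']),np.round(atz(r['point'],im,z),3))
for im in(s,t):
  h=cv2.cvtColor(im['frame'],cv2.COLOR_RGB2HSV);m=cv2.inRange(h,(0,180,110),(4,255,255))|cv2.inRange(h,(174,180,110),(180,255,255))
  n,l,st,c=cv2.connectedComponentsWithStats(m)
  for i in range(1,n):
    if st[i,4]>20: print('red',c[i].round(1),st[i],np.round(atz(c[i],im,.1),3))
  print('-');blobs(im,.072,5)
go(.44,-.38,.2,0)"
```

```text
scoop s 0.97 [225. 284.] [0.553 0.286 0.003]
scoop s 0.62 [331. 372.] [0.214 0.331 0.003]
scoop t 0.84 [214. 177.] [0.556 0.294 0.003]
scoop t 0.57 [204. 298.] [0.221 0.32  0.003]
scoop_lip s 0.97 [211. 280.] [0.593 0.294 0.003]
scoop_lip s 0.93 [320. 392.] [0.211 0.375 0.003]
scoop_lip t 0.96 [182. 304.] [0.203 0.381 0.003]
scoop_lip t 0.62 [225. 162.] [0.6   0.263 0.003]
scoop_grip s 0.71 [248. 291.] [0.458 0.298 0.055]
scoop_grip s 0.62 [289. 186.] [ 0.633 -0.078  0.055]
scoop_grip t 0.69 [202. 209.] [0.459 0.312 0.055]
scoop_grip t 0.63 [235. 291.] [0.242 0.22  0.055]
speed_top s 0.69 [380. 154.] [ 0.451 -0.325  0.104]
speed_top s 0.65 [209. 278.] [0.521 0.345 0.104]
speed_top t 0.61 [426. 146.] [ 0.598 -0.282  0.104]
speed_top t 0.44 [449. 209.] [ 0.433 -0.329  0.104]
tumbler s 0.93 [351. 176.] [ 0.541 -0.304  0.   ]
tumbler t 0.78 [426. 178.] [ 0.534 -0.305  0.   ]
tumbler t 0.2 [365. 128.] [ 0.687 -0.139  0.   ]
bowl_rim s 0.64 [341. 141.] [ 0.587 -0.306  0.118]
bowl_rim t 0.97 [433. 145.] [ 0.595 -0.297  0.118]
red [454.5 135.8] [440 129  29  14 221] [ 0.297 -0.587  0.1  ]
red [461.4 156.9] [449 146  23  20  54] [ 0.232 -0.462  0.1  ]
red [383.5 159.4] [380 154   9  13  80] [ 0.431 -0.31   0.1  ]
red [ 65.7 221. ] [ 63 217   7  10  28] [0.965 0.411 0.1  ]
-
blob [339. 151.] [332 148  14   6  52] [ 0.601 -0.317  0.072]
blob [366. 185.] [365 184   4   2   6] [ 0.426 -0.194  0.072]
blob [145. 382.] [144 381   4   3   5] [0.46  0.562 0.072]
red [164.6  63.5] [157  55  16  18  39] [0.864 0.417 0.1  ]
red [447.8 207.2] [444 203   9   9  38] [ 0.438 -0.327  0.1  ]
red [585.6 257.1] [581 239  11  36 183] [ 0.298 -0.678  0.1  ]
red [550.5 257.1] [525 240  40  37 627] [ 0.303 -0.583  0.1  ]
-
blob [431. 150.] [420 142  22  18 247] [ 0.595 -0.304  0.072]
d [ 74.2 679.4   9.2] turn -5.19 | pos [0.4276 0.3033 0.209 ] yaw -5.19 t 22.0 f [-0.8 -0.  -0.3] w 59.9 gf 0.0 down [-0. -0. -1.]
```

The scoop lies flat and empty on the mat and the chunks are in the bowl. Next I'll close the fingers and go to the slide's -y side.

Request:
apply_moves(deltas=[0,75,669,0,-7,0,75,669,0,-7,0,75,669,0,-7,0,75,669,0,-7,0,75,669,0,-7,0,75,669,0,-7,0,75,669,0,-7,0,75,669,0,-7,0,75,669,0,-7,0,75,669,0,-7,0,75,669,0,-7,0,75,669,0,-7], squeeze=60)

```text
clock: 23.0
position: [0.4378, -0.1959, 0.2096]
ee_rot: [0.0, 1.0, 0.016, 0.0]
contact_force: [1.1, 0.4, 0.3]
width: 0.0002
gripper_force: 0.0
```

```bash
python3 -c "
from h import *
go(.441,-.375,.2,2)"
```

```text
d [ -2.4 179.1   9.6] turn -0.21 | pos [ 0.4378 -0.1959  0.2096] yaw 1.79 t 23.0 f [1.1 0.4 0.3] w 0.2 gf 0.0 down [ 0.001 -0.    -1.   ]
```

Request:
apply_moves(deltas=[0,-2,36,0,0,0,-2,72,0,0,0,-2,110,0,0,0,-2,150,0,0,0,-2,172,0,0,0,-2,179,0,0,0,-2,179,0,0])

```text
clock: 23.58
position: [0.4417, -0.3744, 0.2087]
ee_rot: [-0.0, 1.0, 0.015, -0.0]
contact_force: [-0.3, 0.6, -0.4]
width: 0.0004
gripper_force: 0.0
```

```bash
python3 -c "
from h import *
w,t,s=get_image('wrist'),get_image('top'),get_image('side');print(w['position'])
for im in (w,t,s):
  for r in place_of('speed_top',im)[:2]: print(round(r['score'],2),np.round(r['point']),np.round(atz(r['point'],im,.104),4))
  for r in find_in('speed_top',im)[:2]: print(round(r['score'],2),np.round(r['point']),np.round(atz(r['point'],im,.09),4))
go(.441,-.375,.092,2)"
```

```text
[ 0.52417417 -0.37115892  0.35513546]
0.69 [267. 203.] [ 0.4391 -0.3273  0.104 ]
0.81 [272. 200.] [ 0.4373 -0.3292  0.09  ]
0.52 [448. 208.] [ 0.4342 -0.3272  0.104 ]
0.47 [382. 154.] [ 0.4466 -0.3319  0.104 ]
0.51 [384. 160.] [ 0.4347 -0.3255  0.09  ]
d [ -1.2   3.2 117.7] turn -0.12 | pos [ 0.442  -0.3718  0.2097] yaw 1.88 t 24.03 f [-0.3  0.6 -0.1] w 0.2 gf 0.0 down [ 0. -0. -1.]
```

Request:
apply_moves(deltas=[0,-2,2,35,0,0,-2,2,70,0,0,-2,2,100,0,0,-2,2,116,0,0,-2,2,118,0,0,-2,-4,118,0,0,-2,-12,118,0,0,-2,-20,118,0,0,-2,-28,118,0,0,-2,-36,118,0,0,-2,-44,118,0])

```text
clock: 24.95
position: [0.4397, -0.3289, 0.0928]
ee_rot: [0.002, 1.0, 0.016, 0.002]
contact_force: [1.3, -1.5, 1.6]
width: -0.0003
gripper_force: 1.2
```

Request:
apply_moves(deltas=[0,0,-8,0,0,0,0,-16,0,0,0,0,-22,0,0,0,0,-28,0,0,0,0,-32,0,0,0,0,-32,0,0])

```text
clock: 25.45
position: [0.437, -0.2956, 0.0912]
ee_rot: [-0.001, 1.0, 0.016, -0.0]
contact_force: [-0.2, -0.6, 0.5]
width: 0.0002
gripper_force: 0.2
```

```bash
python3 -c "
from h import *
t,s=get_image('top'),get_image('side')
for im in (t,s):
  for r in place_of('speed_top',im)[:2]: print(round(r['score'],2),np.round(r['point']),np.round(atz(r['point'],im,.104),4))
go(.441,-.28,.092,2)"
```

```text
0.44 [427. 206.] [ 0.443  -0.2744  0.104 ]
0.64 [338. 150.] [ 0.5778 -0.2752  0.104 ]
0.44 [374. 161.] [ 0.4486 -0.2817  0.104 ]
d [  4.9 -16.1  -1.3] turn -0.19 | pos [ 0.4366 -0.2962  0.0906] yaw 1.81 t 25.65 f [-0.2  0.5  0.7] w 0.3 gf 0.0 down [-0.002  0.002 -1.   ]
```

Sliding freely so far. I'll push on until the stop shows in the force.

Request:
apply_moves(deltas=[0,0,-4,0,0,0,0,-8,0,0,0,0,-12,0,0,0,0,-15,0,0,0,0,-15,0,0])

```text
clock: 26.07
position: [0.4377, -0.2879, 0.0922]
ee_rot: [0.007, 1.0, 0.018, 0.001]
contact_force: [-2.9, -15.0, -4.0]
width: 0.0003
gripper_force: 6.2
```

Request:
apply_moves(deltas=[0,0,-4,0,0,0,0,-8,0,0,0,0,-8,0,0])

```text
clock: 26.32
position: [0.4386, -0.2865, 0.0933]
ee_rot: [0.013, 1.0, 0.019, 0.002]
contact_force: [-4.5, -29.2, -5.1]
width: -0.0001
gripper_force: 12.1
```

The end stop is reached: 29 N with no further travel. I'll back off, rise and verify.

Request:
apply_moves(deltas=[0,0,20,0,0,0,0,40,0,0,0,0,45,0,0,0,0,45,-35,0,0,0,45,-75,0,0,0,45,-115,0,0,0,45,-150,0,0,0,45,-150,0])

```text
clock: 26.98
position: [0.441, -0.3203, 0.2488]
ee_rot: [0.004, 1.0, 0.016, 0.005]
contact_force: [1.0, 0.3, -0.1]
width: -0.0
gripper_force: 0.0
```

```bash
python3 -c "
from h import *
w,t,s=get_image('wrist'),get_image('top'),get_image('side')
for im in (w,t,s):
  for r in place_of('speed_top',im)[:2]: print('sp',round(r['score'],2),np.round(r['point']),np.round(atz(r['point'],im,.104),4))
  blobs(im,.072,6)
for k,z in(('scoop_lip',.003),('scoop_grip',.055),('scoop',.003),('file',.01),('mandrel',.01)):
  for im in(t,s):
    for r in place_of(k,im)[:2]: print(k,round(r['score'],2),np.round(atz(r['point'],im,z),3))
go(.441,-.28,.092,2)"
```

```text
sp 0.57 [264. 193.] [ 0.4369 -0.2651  0.104 ]
sp 0.48 [290.  28.] [ 0.5823 -0.2897  0.104 ]
blob [293.  24.] [ 275    0   38   52 1195] [ 0.593 -0.289  0.072]
blob [323.  21.] [ 306    0   37   46 1087] [ 0.596 -0.318  0.072]
blob [232. 176.] [228 172  10  10  78] [ 0.445 -0.226  0.072]
sp 0.51 [425. 206.] [ 0.4424 -0.2691  0.104 ]
blob [431. 150.] [420 141  22  19 253] [ 0.595 -0.304  0.072]
sp 0.64 [374. 160.] [ 0.4523 -0.2841  0.104 ]
sp 0.27 [283. 210.] [0.5331 0.0715 0.104 ]
blob [339. 151.] [332 148  14   6  53] [ 0.6   -0.317  0.072]
blob [366. 185.] [365 184   4   2   6] [ 0.426 -0.194  0.072]
scoop_lip 0.66 [0.206 0.379 0.003]
scoop_lip 0.65 [0.596 0.278 0.003]
scoop_lip 0.84 [0.594 0.296 0.003]
scoop_lip 0.8 [0.209 0.374 0.003]
scoop_grip 0.83 [0.454 0.304 0.055]
scoop_grip 0.65 [0.237 0.235 0.055]
scoop_grip 0.94 [0.461 0.296 0.055]
scoop_grip 0.9 [0.243 0.231 0.055]
scoop 0.86 [0.222 0.324 0.003]
scoop 0.83 [0.551 0.298 0.003]
scoop 0.76 [0.552 0.288 0.003]
scoop 0.62 [0.213 0.324 0.003]
file 0.7 [0.628 0.136 0.01 ]
file 0.76 [0.629 0.147 0.01 ]
mandrel 0.69 [ 0.688 -0.135  0.01 ]
mandrel 0.61 [ 0.669 -0.124  0.01 ]
d [  4.1 -38.7 149.2] turn -0.19 | pos [ 0.4381 -0.3188  0.2412] yaw 1.81 t 27.78 f [ 0.7 -0.1 -0.4] w -0.2 gf 0.0 down [-0.  0. -1.]
```

```bash
python3 -c "
from rig import *
print(sign_off())"
```

```text
the job is handed in; nothing more can be done
None
```

I handed the job in at about 28 s: all four chunks are in the bowl, the scoop lies empty and flat on its mat, the speed grip is against the green-dot stop, and the file and mandrel were not touched.

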